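# Return a used furnace boat through the sprung flap

## Task

Take the long ceramic boat (the one with the lug at one end) out of its cooling cradle, lay it on the loading shelf of the returns box in line with the flap, its lug towards the outside, and let go of it there while the flap is still shut. Then take it again at its lug end and push it in, plain end first, through the sprung flap until it drops down inside and the flap has snapped shut behind it. Leave the short boat and everything else on the bench where it is.

Things in the scene. Friction and masses are not known exactly. Their poses are not given: they have to be found in the camera images.
- boat: The boat to return: white ceramic trough 100 x 26 x 20 mm high, open on top, about 65 g, with a lug at one end (10 mm wide, 8 thick, 16 long, underside 6 mm above the boat's). Origin: centre of the trough's underside; x runs along it from the lug end (-x) to the plain end (+x), z up. It starts in its cradle, lying on the base.
- boat_nose (a point): Middle of the plain end of the long boat: 50 mm ahead of its origin, 10 mm up.
- boat_lug (a point): Tip of the lug of the long boat: 66 mm behind its origin, 10 mm up. Let go mostly inside, the boat tips plain end down and its lug may stay caught on the shelf's edge until it too is pushed past.
- cradle: Fixed dark steel cooling cradle, base 160 x 66 x 10 mm, origin under its centre; its lane runs along its x. Cheeks 24 mm tall and 6 thick (43 mm over both) flank the lane 27 to 53 mm either side of its middle; stop plates as tall cross it 72 mm from its middle. So the boat can be gripped, across its width, only in its free middle 50 mm. It holds the long boat.
- cradle2: The same kind of cradle, holding the short boat; the two change places from start to start.
- box: Fixed grey returns box, 130 mm wide, 95 high, clear roof. Origin: on the table under the inner edge of its loading shelf; +x into the box, z up. Shelf: flat, open, 45 mm high, from x = -140 mm to 0. Beyond x = 0 the floor steps down to 8 mm; inside ends at x = 174 mm. Opening: 100 mm wide, 40 high, between cheeks at x = 0 to 12 mm; header over it 85 to 95 mm high, front face at x = 8 mm.
- shelf_edge (a point): Middle of the inner edge of the loading shelf, on its top face: straight above the box's origin, 45 mm up.
- flap (a joint): Angle of the steel flap (96 mm wide, 46 high, 2 thick) in the opening: 0 shut, hanging straight down; grows to 1.45 rad as it swings inwards and up. Hinged along its top edge, 11 mm beyond the shelf's edge, 86 mm above the table. Sprung shut: 0.5 N at its lower edge starts it, 1.5 N at 1 rad. A boat let go when only part way in may be pushed back out.
- flap_edge (a point): Middle of the flap's lower edge; shut, it hangs 11 mm beyond the shelf's edge and 5 mm below the shelf's top.
- short_boat: Bystander: short ceramic boat without a lug, 76 x 26 x 20 mm, in the other cradle; origin at the centre of its underside.
- crucible: Bystander: small white cup-shaped crucible, 44 mm across, 42 mm high; origin at the centre of its underside.
- jar: Bystander: amber jar, 60 mm across, 85 mm high; origin at the centre of its underside.
- wrench: Bystander: steel wrench 190 mm long, lying on the bench at the right.
- brush: Bystander: brush 190 mm long, lying on the bench at the left.
- hexkey: Bystander: L-shaped hex key, arms 100 and 35 mm, lying on the bench at the right.
- flange: Bystander: round steel flange, 56 mm across, 32 mm high, at the left.
There are look-alikes about, which are no part of the job. Leave any black or yellow look-alike of the boat alone.

How it is judged:
By the outcome, as a careful person would: the job done as asked, in the order asked, and still so for the second after the job is handed in, with the robot touching nothing.
It also fails if it takes over 51 s, if anything falls off the work surface, if the arm or the gripper's body presses on something with over 40 N, if the wrist force passes 120 N, or if a joint passes its speed limit or range.

## Robot

A 6-joint arm with a two-finger parallel gripper is mounted at the origin on the work surface. World frame = base frame: x ahead of the robot, y to its left, z up, the work surface at z = 0. Lengths are in m, angles in rad, forces in N, time in s.
With the tool pointing down it reaches from about 0.3 to 0.775 m from the base axis. Payload 14.6 kg.
Tool frame: the origin (TCP) lies at the very end of the fingers, on their centre line; the grasp point (between the pads) lies 19 mm behind it; z points along the fingers, x is the direction in which the jaws open and shut, and the axes are right-handed (so a half turn about z gives the same grasp; the last joint's range is limited). The gripper opens to 94 mm and grips with 3 to 60 N. Pads are 16 mm wide; open, the fingers measure 119 mm over their backs; the gripper's body (75 mm by 177 mm) begins 78 mm behind the grasp point.
Start: joints at [-1.244, 0.3, 1.521, -0, 1.321, -0.067], TCP at [0.211, -0.508, 0.205] pointing down, gripper open.
Joint ranges: [-3.03, 3.03], [-0.79, 2.21], [0.23, 2.52], [-1.04, 4.18], [0, 3.07], [-2.55, 2.55]. Speed limits (rad/s): [2.22, 2.22, 2.57, 3.14, 3.14, 3.14].

## Interface

Orientations are given as [roll, pitch, yaw] about the fixed x, y, z axes, in that order (R = Rz(yaw) Ry(pitch) Rx(roll)).
In Python, from station import ctrl gives the robot as it stands.
- The arm moves only by the shell command python3 -m inch 'ROWS' [FORCE]. ROWS is JSON, one flat list of numbers, 7 for each row, row after row: the shift along the tool's x, y, z in cm, then the turn, a rotation vector about the tool's x, y, z in rad, then the opening, from 0 (shut) to 1 (fully open). In form: [tx, ty, tz, wx, wy, wz, claw, tx, ty, tz, wx, wy, wz, claw, ...]. A call has 1 to 20 rows; each row shifts and turns the commanded pose from where the row before left it, along the tool's axes as they then stand; what a row does not reach is not made up. A row lasts 1/8 s, in which the tool goes at most 62.5 mm and 10.7 degrees, less where a joint would pass 70% of its speed; a pose out of reach is approached as far as the arm can. A call is refused whole if a number of a shift passes 6.25 or a number of a turn 0.188, either way. A call with a gripper value outside its range is refused whole. The fingers move at their own pace and stop on an object; FORCE is the grip in N (left out, the last holds). Time passes only in rows, so rows that do not move let the fingers close. It gives the time, the measured TCP pose, the force and the opening at its end, in the units of the state.
- ctrl.get_obs(): the state, without advancing time (a new reading comes with each control period).
- ctrl.camera(name): name is "scene" or "top" or "wrist"; returns (picture, depth): 420x560x3 uint8, red, green, blue; 420x560 float32, m along the optical axis (not along the pixel's ray), 0 where there is no reading.
- ctrl.camera_params(name): a dict with "vertical_fov" (degrees; the focal length in pixels is half the picture's height over the tangent of half this angle, whatever the lens; pixels are square), "cx", "cy" (the principal point, pixels), "camera_from_world" (4x4, takes a point from world to camera coordinates); the wrist camera has in their place "mount" (4x4, takes a point from camera to tool coordinates, whose origin is the TCP and whose axes are the tool frame's). Camera axes: x right, y down, z forward; pixel columns grow to the right and rows downward; lengths in m; the calibration is good to about 2 mm. A picture is of the moment at which its call begins: read the wrist's pose just before it. camera_params takes no time and is no camera call.
- ctrl.hand_in(): hands the job in, once; it reports no verdict.
Trained networks look in the newest picture that a camera, given by its name, has taken for a name from the list of things; names that differ only in an ending like _2 or _b are one class to them, and where a whole thing is asked for, a point or a joint stands for the part that bears it (a point fixed in the world has none). Each returns a list of dicts, best first, with "score" (0 to 1); they miss things now and then, are a little off and sometimes report something else, mostly with a low value. They report only what shows in the picture. A call takes as long as a camera call. They do not tell look-alikes from the thing itself.
- ctrl.spot_in(camera, label): "bbox" ([centre column, centre row, width, height] in pixels, round what is visible of it).
- ctrl.place_of(camera, label): "centre" ([column, row] in pixels: a listed point, or the origin of a listed thing).
The state is a dict: "time_s": time; "qpos": joint angles; "joint_vel": joint speeds; "tau": joint torques, N m; "ee_pos": TCP position; "eef_rot": TCP orientation; "force": force on the tool from outside, world axes, zero at the start; "moment": the same for the moment, N m; "grip_width": finger opening in m.
Only numpy, scipy, OpenCV 4.12 (cv2) and the standard library are available. Lean on these libraries where they do the work, as an engineer would, in place of code of your own. Each camera call takes 0.05 s, during which the arm holds its last target. There are 200 camera calls.

## Working session

There is one attempt and no reset: what is moved stays moved. The work goes in short steps, Python scripts to look and compute and a shell command to move; the robot and the scene stay as the last step left them, time stands still between calls to the robot, and variables do not carry over. Pictures are saved under pics/ and viewed, about 8 in all and at most 12, crops included, and the job is handed in when it is done.

```bash
mkdir -p pics
cat > h.py <<'E'
import numpy as np, cv2
from station import ctrl
from scipy.spatial.transform import Rotation as R
def K(p,shape=(420,560)):
    f=210/np.tan(np.radians(p["vertical_fov"])/2); return f,p["cx"],p["cy"]
def c2w(name,obs=None):
    p=ctrl.camera_params(name)
    if name!="wrist": return np.linalg.inv(np.array(p["camera_from_world"]))
    T=np.eye(4);T[:3,:3]=R.from_euler('xyz',obs["eef_rot"]).as_matrix();T[:3,3]=obs["ee_pos"]
    return T@np.array(p["mount"])
def ray(name,u,v,obs=None):
    f,cx,cy=K(ctrl.camera_params(name));T=c2w(name,obs)
    return T[:3,3],T[:3,:3]@np.array([(u-cx)/f,(v-cy)/f,1])
def onz(name,u,v,z,obs=None):
    o,d=ray(name,u,v,obs);return o+d*(z-o[2])/d[2]
def cloud(name,dep,obs=None):
    f,cx,cy=K(ctrl.camera_params(name));T=c2w(name,obs)
    v,u=np.mgrid[:dep.shape[0],:dep.shape[1]]
    P=np.stack([(u-cx)/f*dep,(v-cy)/f*dep,dep],-1)
    return P@T[:3,:3].T+T[:3,3]
E
cat > a.py <<'E'
from h import *
for n in ("top","scene"):
    im,d=ctrl.camera(n);cv2.imwrite(f"pics/{n}0.png",im[:,:,::-1]);np.save(f"{n}0.npy",d)
    print(n,{k:np.round(v,3).tolist() for k,v in ctrl.camera_params(n).items()})
    for l in ("boat","boat_nose","boat_lug","cradle","box","shelf_edge","flap_edge","short_boat"):
        r=ctrl.place_of(n,l)
        print(l,[(np.round(x["centre"]).tolist(),round(x["score"],2)) for x in r[:4]])
o=ctrl.get_obs();print(o)
E
python3 a.py
```

```text
top {'vertical_fov': 43.743, 'cx': 271.99, 'cy': 206.634, 'camera_from_world': [[-0.018, -1.0, 0.007, 0.01], [-0.998, 0.018, -0.066, 0.508], [0.065, -0.009, -0.998, 1.578], [0.0, 0.0, 0.0, 1.0]]}
boat [([131.0, 287.0], 0.66), ([292.0, 257.0], 0.65), ([208.0, 238.0], 0.61)]
boat_nose [([138.0, 274.0], 0.88), ([281.0, 242.0], 0.76), ([206.0, 135.0], 0.7), ([224.0, 236.0], 0.55)]
boat_lug [([189.0, 234.0], 0.82), ([300.0, 278.0], 0.72), ([111.0, 306.0], 0.67), ([299.0, 168.0], 0.44)]
cradle [([211.0, 234.0], 0.93), ([214.0, 188.0], 0.69)]
box [([300.0, 175.0], 0.62)]
shelf_edge [([299.0, 170.0], 0.74), ([148.0, 157.0], 0.25)]
flap_edge [([302.0, 169.0], 0.38)]
short_boat [([213.0, 188.0], 0.75)]
scene {'vertical_fov': 56.624, 'cx': 282.026, 'cy': 213.111, 'camera_from_world': [[0.667, 0.745, 0.003, -0.351], [0.584, -0.521, -0.622, -0.232], [-0.462, 0.417, -0.783, 1.259], [0.0, 0.0, 0.0, 1.0]]}
boat [([227.0, 214.0], 0.83), ([331.0, 123.0], 0.72), ([294.0, 190.0], 0.36)]
boat_nose [([241.0, 220.0], 0.76), ([296.0, 191.0], 0.69), ([330.0, 130.0], 0.61)]
boat_lug [([204.0, 202.0], 0.88), (
[... 286 characters left out ...]
([322.0, 166.0], 0.45)]
{'time_s': 0.9, 'qpos': array([-1.24361462e+00,  2.99880835e-01,  1.52098737e+00,  2.49313138e-05,
        1.32070446e+00, -6.66079385e-02]), 'joint_vel': array([-1.64636816e-03, -1.37764823e-05,  1.37770284e-03, -6.45353300e-05,
        8.57053294e-05,  9.81194326e-04]), 'tau': array([ 8.15818794e-05, -5.31662357e+01, -3.52918804e+01,  7.09070731e-02,
        2.13121710e-02, -5.97143958e-05]), 'ee_pos': array([ 0.21102763, -0.50789949,  0.20546145]), 'eef_rot': array([-3.14156988e+00, -2.15584112e-05, -1.17701285e+00]), 'force': array([-0.20345451,  1.05117515, -0.33559912]), 'moment': array([ 0.04211888, -0.01306289,  0.00917258]), 'grip_width': 0.09380441768738175}
```

```bash
python3 -c "
import cv2
a=cv2.imread('pics/top0.png');cv2.imwrite('pics/top_c.png',cv2.resize(a[90:340,80:400],None,fx=2.4,fy=2.4,interpolation=2))"
```

```text
(no output)
```

View pics/top_c.png

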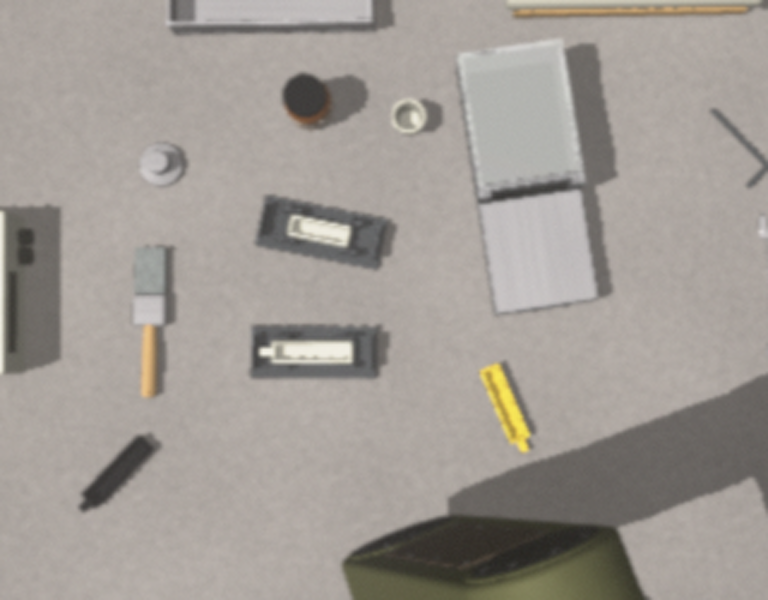

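View pics/scene0.png

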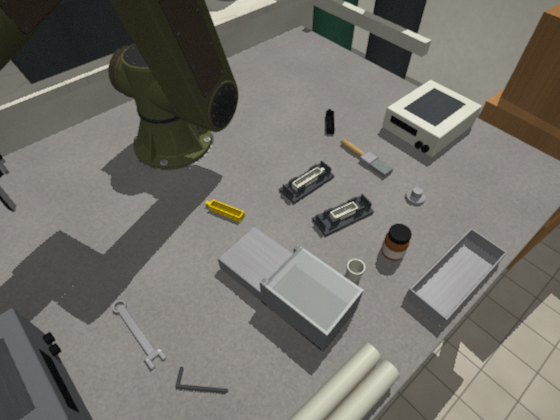

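The pictures show these candidates (top-camera pixels):
- White boat with a lug, in the near cradle: about (209,237), lug on the left at (190,236).
- White short boat without a lug: (213,187).
- Yellow look-alike: (291,258).
- Black look-alike: (129,286).

I choose the one at (209,237). The box shelf is at about (305,195). Next I measure and move in for a close wrist crop.

```bash
cat > b.py <<'E'
from h import *
def c(x,y): return 80+x/2.4,90+y/2.4
for n,x,y,z in [("lug",262,352,.02),("nose",354,352,.02),("cradL",252,350,.01),("cradR",379,350,.01),("shInL",481,203,.045),("shInR",583,190,.045),("shOutL",497,313,.045),("shOutR",597,297,.045),("roofL",458,55,.095),("roofR",562,41,.095),("short",320,231,.02)]:
    print(n,np.round(onz("top",*c(x,y),z),4))
m=ctrl.camera_params("wrist");print({k:np.round(v,3).tolist() for k,v in m.items()})
E
python3 b.py
```

```text
lug [0.4212 0.2532 0.02  ]
nose [0.4191 0.1372 0.02  ]
cradL [0.4241 0.2673 0.01  ]
cradR [0.4212 0.1062 0.01  ]
shInL [ 0.6023 -0.026   0.045 ]
shInR [ 0.6165 -0.1543  0.045 ]
shOutL [ 0.4641 -0.0433  0.045 ]
shOutR [ 0.4819 -0.1685  0.045 ]
roofL [ 7.784e-01 -1.000e-04  9.500e-02]
roofR [ 0.7937 -0.1277  0.095 ]
short [0.5733 0.1784 0.02  ]
{'vertical_fov': 59.139, 'cx': 277.799, 'cy': 204.625, 'mount': [[1.0, -0.0, -0.001, -0.001], [0.001, 0.959, 0.283, -0.083], [0.001, -0.283, 0.959, -0.18], [0.0, 0.0, 0.0, 1.0]]}
```

```bash
python3 -m inch '[0,0,-0.6,0,0,-0.168,1, 0,0,-0.6,0,0,-0.168,1, 0,0,-0.6,0,0,-0.168,1, 0,0,-0.6,0,0,-0.168,1, 0,0,-0.6,0,0,-0.168,1, 0,0,-0.6,0,0,-0.168,1, 0,0,-0.6,0,0,-0.169,1]' && python3 -m inch '[1.5,-4.6,0,0,0,0,1, 1.4,-4.6,0,0,0,0,1, 1.4,-4.6,0,0,0,0,1, 1.4,-4.6,0,0,0,0,1, 1.4,-4.6,0,0,0,0,1, 1.4,-4.6,0,0,0,0,1, 1.4,-4.6,0,0,0,0,1, 1.4,-4.6,0,0,0,0,1, 1.4,-4.6,0,0,0,0,1, 1.4,-4.6,0,0,0,0,1, 1.4,-4.6,0,0,0,0,1, 1.4,-4.6,0,0,0,0,1, 1.4,-4.6,0,0,0,0,1, 1.4,-4.6,0,0,0,0,1, 1.4,-4.6,0,0,0,0,1, 0,0,0,0,0,0,1]'
```

```text
time_s: 1.78
ee_pos: [0.211, -0.5079, 0.2476]
eef_rot: [-3.142, -0.0, 0.006]
force: [0.1, 0.3, 0.0]
grip_width: 0.0941
time_s: 3.78
ee_pos: [0.4221, 0.1842, 0.247]
eef_rot: [3.142, 0.001, 0.003]
force: [-0.4, -0.3, -0.3]
grip_width: 0.0937
```

```bash
cat > c.py <<'E'
from h import *
import sys
tag=sys.argv[1]
o=ctrl.get_obs();im,d=ctrl.camera("wrist");cv2.imwrite(f"pics/{tag}.png",im[:,:,::-1])
np.savez(f"{tag}.npz",im=im,d=d,pos=o["ee_pos"],rot=o["eef_rot"])
print(o["time_s"],o["ee_pos"],o["eef_rot"])
for l in sys.argv[2:]:
    l,z=l.split(":")
    for x in ctrl.place_of("wrist",l)[:3]: print(l,np.round(x["centre"],1),round(x["score"],2),np.round(onz("wrist",*x["centre"],float(z),o),4))
E
python3 c.py w1 boat:.01 boat_nose:.02 boat_lug:.02 cradle:0
```

```text
3.775 [0.42212542 0.18417661 0.24697434] [3.14150482e+00 8.35681749e-04 3.12033161e-03]
boat [225.8 337.6] 0.7 [ 0.3535 -0.0369  0.01  ]
boat [275.5 163. ] 0.6 [0.4186 0.1947 0.01  ]
boat_nose [257.2 332.2] 0.84 [ 0.3955 -0.0214  0.02  ]
boat_nose [275.3 210.2] 0.73 [0.4185 0.1416 0.02  ]
boat_lug [278.2 107. ] 0.9 [0.4215 0.2566 0.02  ]
boat_lug [181.4 363.1] 0.87 [ 0.2954 -0.0688  0.02  ]
cradle [405.2 172.9] 0.84 [0.5707 0.1816 0.    ]
cradle [275.4 161.8] 0.69 [0.4184 0.1944 0.    ]
cradle [550.5 164.1] 0.4 [0.7388 0.1925 0.    ]
```

View pics/w1.png

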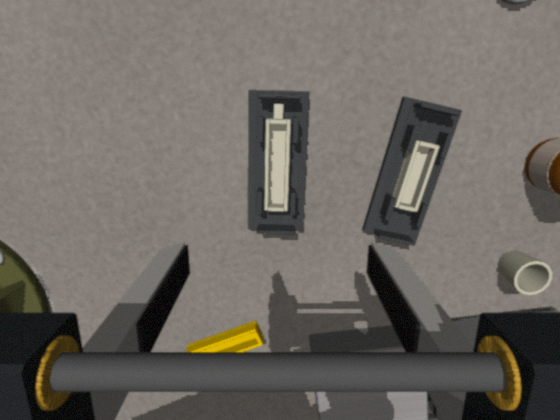

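The wrist view confirms the choice: the lugged boat runs from its lug at (278,104) to its plain end at (276,213), white and in its own cradle. The short boat is at (417,176), yellow at (230,340). Now I fit the boat precisely.

```bash
cat > d.py <<'E'
from h import *
Z=np.load("w1.npz");im=Z["im"].astype(int);o=dict(ee_pos=Z["pos"],eef_rot=Z["rot"])
m=((im.min(2)>120)&(im[:,:,0]-im[:,:,2]>5));m[:,:245]=0;m[:,312:]=0;m[:90]=0;m[225:]=0
n,l,s,_=cv2.connectedComponentsWithStats(m.astype(np.uint8));k=1+np.argmax(s[1:,4]);print(s[k])
P=cloud("wrist",Z["d"],o);q=P[(l==k)&(P[:,:,2]>.004)];print("z",np.percentile(q[:,2],[2,50,98]))
v,u=np.nonzero(l==k);X=np.array([onz("wrist",a,b,.03,o)[:2] for a,b in zip(u,v)])
for y in np.arange(.135,.27,.01):
    t=X[abs(X[:,1]-y)<.004]
    if len(t): print(round(y,3),t[:,0].min().round(4),t[:,0].max().round(4),t[:,0].mean().round(4))
print(X[:,1].min(),X[:,1].max())
E
python3 d.py
```

```text
[ 265  104   26  107 1921]
z [0.01352021 0.01655429 0.03224811]Traceback (most recent call last):
  File "d.py", line 6, in <module>
    v,u=np.nonzero(l==k);X=np.array([onz("wrist",a,b,.03,o)[:2] for a,b in zip(u,v)])
                                     ~~~^^^^^^^^^^^^^^^^^^^
  File "h.py", line 15, in onz
    o,d=ray(name,u,v,obs);return o+d*(z-o[2])/d[2]
        ~~~^^^^^^^^^^^^^^
  File "h.py", line 12, in ray
    f,cx,cy=K(ctrl.camera_params(name));T=c2w(name,obs)
                                          ~~~^^^^^^^^^^
  File "h.py", line 7, in c2w
    p=ctrl.camera_params(name)
ValueError: time passes only in moves, steps and waits
```

```bash
python3 - <<'E'
s=open('h.py').read()
s=s.replace("def K(","import functools\n@functools.lru_cache\ndef CP(n): return ctrl.camera_params(n)\ndef K(",1)
a,b=s.split("def K(",1);s=a+"def K("+b.replace("ctrl.camera_params(","CP(")
open('h.py','w').write(s)
E
python3 d.py
```

```text
[ 265  104   26  107 1921]
z [0.01352021 0.01655429 0.03224811]
0.145 0.407 0.4306 0.4192
0.155 0.4071 0.4316 0.4207
0.165 0.4071 0.4316 0.4202
0.175 0.4072 0.4315 0.4206
0.185 0.4073 0.4324 0.4203
0.195 0.4073 0.4324 0.4209
0.205 0.4074 0.4323 0.4206
0.215 0.4075 0.4322 0.4212
0.225 0.4086 0.4331 0.4218
0.235 0.4087 0.433 0.4215
0.245 0.4088 0.4339 0.4209
0.255 0.4172 0.4255 0.4213
0.144931036062588 0.25990469580593445
```

```bash
python3 -m inch '[-0.2,-0.9,3.0,0,0,0.02,1, 0,0,5,0,0,0,1, 0,0,5,0,0,0,1, 0,0,5,0,0,0,0.8, 0,0,3,0,0,0,0.8, 0,0,1.5,0,0,0,0.8, 0,0,0.8,0,0,0,0.8, 0,0,0,0,0,0,0.8]' 25 && python3 -m inch '[0,0,0,0,0,0,0.1, 0,0,0,0,0,0,0.1, 0,0,0,0,0,0,0.1, 0,0,0,0,0,0,0.1, 0,0,0,0,0,0,0.1, 0,0,0,0,0,0,0.1]'
```

```text
time_s: 5.03
ee_pos: [0.4204, 0.1911, 0.015]
eef_rot: [-3.141, -0.001, -0.02]
force: [0.3, -0.3, -0.3]
grip_width: 0.0752
time_s: 5.78
ee_pos: [0.42, 0.1911, 0.0144]
eef_rot: [3.142, 0.0, -0.02]
force: [0.1, -0.3, 1.0]
grip_width: 0.0261
```

```bash
cat > e.py <<'E'
from h import *
for n in ("top","scene"):
    d=np.load(n+"0.npy");P=cloud(n,d)
    m=(abs(P[:,:,2]-.045)<.008)&(P[:,:,0]>.44)&(P[:,:,0]<.63)&(P[:,:,1]>-.2)&(P[:,:,1]<.0)&(d>0)
    q=P[m];X=q[:,:2].astype(np.float32)
    k,l,s,c=cv2.connectedComponentsWithStats(m.astype(np.uint8));b=1+np.argmax(s[1:,4]);X=P[l==b][:,:2].astype(np.float32)
    r=cv2.minAreaRect(X);print(n,len(X),np.median(P[l==b][:,2]),r);print(np.round(cv2.boxPoints(r),4))
E
python3 e.py; python3 -m inch '[0,0,-2,0,0,0,0.1, 0,0,-4,0,0,0,0.1, 0,0,-5,0,0,0,0.1, 0,0,-5,0,0,0,0.1, 0,0,0,0,0,0,0.1]'
```

```text
top 1966 0.04620235617041302 ((0.5416308045387268, -0.09392760694026947), (0.1416262537240982, 0.1309814602136612), 7.847254753112793)
[[ 0.4625 -0.0387]
 [ 0.4804 -0.1685]
 [ 0.6207 -0.1491]
 [ 0.6028 -0.0194]]
scene 2471 0.04477928599594294 ((0.5469346046447754, -0.09276369214057922), (0.15043193101882935, 0.13068285584449768), 7.635503768920898)
[[ 0.4637 -0.038 ]
 [ 0.4811 -0.1675]
 [ 0.6302 -0.1475]
 [ 0.6128 -0.018 ]]
time_s: 6.4
ee_pos: [0.4213, 0.1916, 0.1777]
eef_rot: [-3.139, -0.006, -0.02]
force: [-0.8, 0.7, -1.3]
grip_width: 0.0258
```

```bash
python3 -m inch '[0,0,0,0,0,-0.173,0.1, 0,0,0,0,0,-0.173,0.1, 0,0,0,0,0,-0.173,0.1, 0,0,0,0,0,-0.173,0.1, 0,0,0,0,0,-0.173,0.1, 0,0,0,0,0,-0.173,0.1, 0,0,0,0,0,-0.173,0.1, 0,0,0,0,0,-0.173,0.1, 0,0,0,0,0,-0.173,0.1, 0,0,0,0,0,-0.17,0.1]' && python3 -m inch '[-3.5,1.1,0,0,0,0,0.1, -4.4,1.4,0,0,0,0,0.1, -4.4,1.4,0,0,0,0,0.1, -4.4,1.4,0,0,0,0,0.1, -4.4,1.4,0,0,0,0,0.1, -4.4,1.4,0,0,0,0,0.1, -3.0,1.0,0,0,0,0,0.1, -1.4,0.5,0,0,0,0,0.1, 0,0,0,0,0,0,0.1, 0,0,0,0,0,0,0.1]'; python3 c.py w2 boat_nose:.18 shelf_edge:.045 boat_lug:.18
```

```text
time_s: 7.65
ee_pos: [0.4196, 0.1909, 0.1731]
eef_rot: [-3.14, 0.0, 1.713]
force: [0.2, -1.0, -0.6]
grip_width: 0.0259
time_s: 8.9
ee_pos: [0.5554, -0.091, 0.1742]
eef_rot: [-3.141, -0.0, 1.708]
force: [0.6, 1.0, -0.4]
grip_width: 0.026
8.9 [ 0.55537576 -0.09104262  0.17420226] [-3.14113828e+00 -3.46097096e-04  1.70786178e+00]
boat_nose [372.9  12.2] 0.83 [ 0.4337 -0.0655  0.18  ]
boat_nose [279.5 345.9] 0.74 [ 0.6045 -0.082   0.18  ]
boat_lug [278.2 129.8] 0.8 [ 0.4881 -0.0987  0.18  ]
```

View pics/w2.png

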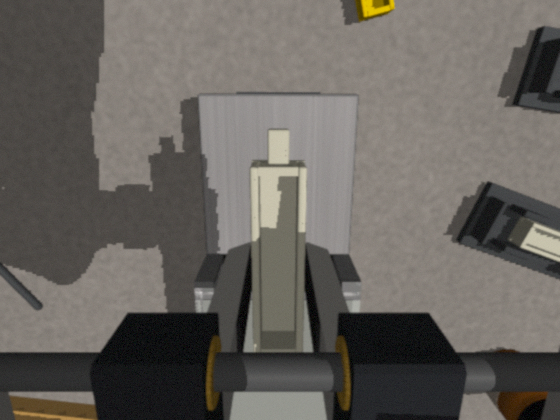

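```bash
python3 -m inch '[0,0,4,0,0,0,0.1, 0,0,4,0,0,0,0.1, 0,0,2.5,0,0,0,0.1, 0,0,1.2,0,0,0,0.1, 0,0,0.5,0,0,0,0.1, 0,0,0.1,0,0,0,0.1, 0,0,0,0,0,0,0.1, 0,0,0,0,0,0,0.1]'
```

```text
time_s: 10.1
ee_pos: [0.556, -0.0922, 0.052]
eef_rot: [3.141, 0.0, 1.707]
force: [0.7, -0.4, -0.4]
grip_width: 0.026
```

```bash
python3 -m inch '[0,0,0.15,0,0,0,0.1, 0,0,0.1,0,0,0,0.1, 0,0,0,0,0,0,0.1]' && python3 -m inch '[0,0,0.05,0,0,0,0.1, 0,0,0,0,0,0,0.1]'
```

```text
time_s: 10.48
ee_pos: [0.5558, -0.0921, 0.0495]
eef_rot: [3.141, 0.0, 1.707]
force: [-3.6, 0.7, 7.2]
grip_width: 0.0254
time_s: 10.72
ee_pos: [0.5558, -0.0921, 0.0495]
eef_rot: [3.141, 0.0, 1.707]
force: [-6.2, 0.9, 12.2]
grip_width: 0.0259
```

```bash
python3 -m inch '[0,0,-0.1,0,0,0,0.5, 0,0,0,0,0,0,0.5, 0,0,0,0,0,0,0.5, 0,0,-2,0,0,0,0.5, 0,0,-5,0,0,0,0.5, 0,-2,-4,0,0,0,0.5, 0,-3.5,0,0,0,0,0.5, 0,0,0,0,0,0,0.5, 0,0,0,0,0,0,0.5]'; python3 c.py w3 boat_nose:.055 boat_lug:.055 boat:.045 shelf_edge:.045 flap_edge:.04
```

```text
time_s: 11.85
ee_pos: [0.5017, -0.0996, 0.1594]
eef_rot: [3.141, 0.0, 1.707]
force: [0.8, 0.2, 0.2]
grip_width: 0.047
11.85 [ 0.5017132  -0.09956389  0.15942976] [3.14137371e+00 1.67598727e-05 1.70686375e+00]
boat_nose [278.2 317.6] 0.66 [ 0.6052 -0.0837  0.055 ]
boat_nose [375.   78.4] 0.64 [ 0.3979 -0.0408  0.055 ]
boat_lug [280.7 190.5] 0.75 [ 0.4905 -0.0973  0.055 ]
boat_lug [541.7 292.4] 0.72 [0.5499 0.1381 0.055 ]
boat [276.2 258.6] 0.81 [ 0.5539 -0.0924  0.045 ]
boat [361.3  22.3] 0.79 [ 0.3607 -0.0563  0.045 ]
shelf_edge [279.2 317.2] 0.83 [ 0.6111 -0.0819  0.045 ]
flap_edge [282.2 322.8] 0.84 [ 0.6199 -0.0779  0.04  ]
flap_edge [275.6 257.3] 0.46 [ 0.555  -0.0928  0.04  ]
```

View pics/w3.png

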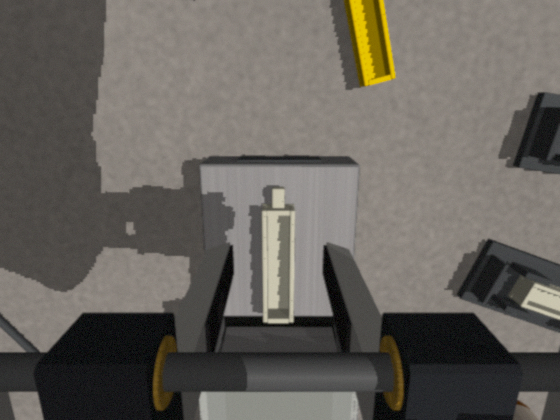

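The picture shows the boat at rest on the shelf in line with the opening: lug at (278,190), plain end at (278,322). It is released and the flap is shut. Next I tilt the fingers forward by 0.6 rad, so they can reach under the header, and take the lug.

```bash
python3 -m inch '[0,-0.6,0,-0.15,0,0,0.45, 0,0,0,-0.15,0,0,0.45, 0,0,0,-0.15,0,0,0.45, 0,0,0,-0.15,0,0,0.45, 0,-2,2.92,0,0,0,0.45, 0,-2,2.92,0,0,0,0.45, 0,-1,1.46,0,0,0,0.45, 0,-0.5,0.73,0,0,0,0.45, 0,0,0,0,0,0,0.45, 0,0,0,0,0,0,0.45]'; python3 c.py w4 boat_lug:.055
```

```text
time_s: 13.4
ee_pos: [0.504, -0.0815, 0.0828]
eef_rot: [2.582, 0.018, 1.677]
force: [-0.5, 0.6, -1.0]
grip_width: 0.0424
13.4 [ 0.50399289 -0.08153735  0.08275477] [2.58195218 0.01757916 1.67686314]
boat_lug [244.7 200.5] 0.7 [ 0.4918 -0.1004  0.055 ]
boat_lug [263.  289.8] 0.66 [ 0.5906 -0.0828  0.055 ]
```

```bash
cat > g.py <<'E'
from h import *
import sys
th,bx,by,bz=map(float,sys.argv[1:5]); a=.135
o=ctrl.get_obs()
Rt=R.from_euler('xyz',[np.pi,0,np.pi/2+a])*R.from_rotvec([-th,0,0])
Rc=R.from_euler('xyz',o["eef_rot"])
p=np.array([.611,-.0845,0])+np.array([bx*np.cos(a)-by*np.sin(a),bx*np.sin(a)+by*np.cos(a),bz])
print("shift cm",np.round(100*Rc.inv().apply(p-o["ee_pos"]),2),"turn",np.round((Rc.inv()*Rt).as_rotvec(),3),"in final frame",np.round(100*Rt.inv().apply(p-o["ee_pos"]),2))
d=o["ee_pos"]-[.611,-.0845,0];print("box frame now",np.round([d[0]*np.cos(a)+d[1]*np.sin(a),-d[0]*np.sin(a)+d[1]*np.cos(a),d[2]],4),o["force"].round(1),o["grip_width"],o["time_s"],o["qpos"].round(2))
E
python3 g.py .6 -.116 0 .070
```

```text
shift cm [-1.74 -1.52  0.58] turn [-0.041  0.031 -0.015] in final frame [-1.73 -1.56  0.47]
box frame now [-0.1057  0.0173  0.0827] [-0.7  0.7 -0.1] 0.042193952297117296 13.5 [-0.35  0.15  2.15  0.62  0.39 -2.55]
```

```bash
python3 -m inch '[0,0,-3,0.14,0,0,0.45, 0,0,-3,0.14,0,0,0.45, 0,0,-1.5,0.14,0,0,0.45, 0,0,0,0.14,-0.02,0,0.45, 0,0,0,0,0,0,0.45]'; python3 -m inch '[0,0,0,0,0,0.18,0.45, 0,0,0,0,0,0.18,0.45, 0,0,0,0,0,0.18,0.45, 0,0,0,0,0,0.18,0.45, 0,0,0,0,0,0.18,0.45, 0,0,0,0,0,0.18,0.45, 0,0,0,0,0,0.18,0.45, 0,0,0,0,0,0.18,0.45, 0,0,0,0,0,0.18,0.45, 0,0,0,0,0,0.18,0.45, 0,0,0,0,0,0.18,0.45, 0,0,0,0,0,0.18,0.45, 0,0,0,0,0,0.18,0.45, 0,0,0,0,0,0.18,0.45, 0,0,0,0,0,0.18,0.45, 0,0,0,0,0,0.18,0.45, 0,0,0,0,0,0.18,0.45, 0,0,0,0,0,0,0.45]'
sed -i 's/np.pi\/2+a\])\*R.from_rotvec(\[-th/a-np.pi\/2])*R.from_rotvec([th/' h.py g.py; python3 g.py .6 -.116 0 .12
```

```text
time_s: 14.12
ee_pos: [0.4754, -0.081, 0.1439]
eef_rot: [3.112, 0.03, 1.683]
force: [-0.6, -0.6, -0.9]
grip_width: 0.042
time_s: 16.38
ee_pos: [0.474, -0.0813, 0.1436]
eef_rot: [-3.114, -0.031, -1.377]
force: [0.1, -1.4, -0.3]
grip_width: 0.0424
shift cm [ 2.19 -1.73  2.48] turn [ 0.571 -0.012  0.067] in final frame [ 2.16 -0.26  3.04]
box frame now [-0.1353  0.0216  0.1436] [ 0.1 -1.4 -0.3] 0.042405470807557535 16.375 [-0.24  0.19  1.81 -0.02  1.1   1.15]
```

```bash
python3 -m inch '[0,0,0,0.115,-0.002,0.013,0.45, 0,0,0,0.115,-0.002,0.013,0.45, 0,0,0,0.115,-0.002,0.013,0.45, 0,0,0,0.115,-0.002,0.013,0.45, 0,0,0,0.115,-0.004,0.013,0.45, 1.1,-0.1,1.5,0,0,0,0.45, 1.1,-0.1,1.5,0,0,0,0.45, 0,0,0,0,0,0,0.45, 0,0,0,0,0,0,0.45]'; python3 g.py .6 -.116 0 .051
```

```text
time_s: 17.5
ee_pos: [0.4955, -0.1004, 0.1204]
eef_rot: [-2.539, -0.002, -1.433]
force: [0.4, -1.3, 0.6]
grip_width: 0.0424
shift cm [-0.04  3.89  5.75] turn [-0.003 -0.     0.003] in final frame [-0.02  3.87  5.76]
box frame now [-0.1166 -0.0002  0.1204] [ 0.4 -1.3  0.6] 0.04243978521748698 17.5 [-0.44  0.07  2.15  0.69  0.51  0.45]
```

```bash
python3 -m inch '[0,1.4,2.1,0,0,0,0.45, 0,1.3,1.9,0,0,0,0.45, 0,0.7,1.05,0,0,0,0.45, 0,0.3,0.45,0,0,0,0.45, 0,0.15,0.2,0,0,0,0.45, 0,0,0,0,0,0,0.45, 0,0,0,0,0,0,0.45]'; python3 g.py .6 -.116 0 .0515; python3 c.py w5 boat_lug:.055
```

```text
time_s: 18.38
ee_pos: [0.4967, -0.1005, 0.0518]
eef_rot: [-2.539, -0.001, -1.434]
force: [0.4, 0.2, 0.1]
grip_width: 0.042
shift cm [-0.05  0.06 -0.  ] turn [-0.003 -0.     0.002] in final frame [-0.05  0.06 -0.  ]
box frame now [-0.1154 -0.0005  0.0518] [0.4 0.2 0.1] 0.04200834223799777 18.375 [-0.44  0.22  2.18  1.    0.37  0.11]
18.375 [ 0.49667513 -0.10053038  0.05183134] [-2.53860387e+00 -1.08459072e-03 -1.43441112e+00]
boat_lug [277.7 273.8] 0.57 [ 0.4881 -0.1003  0.055 ]
```

View pics/w5.png

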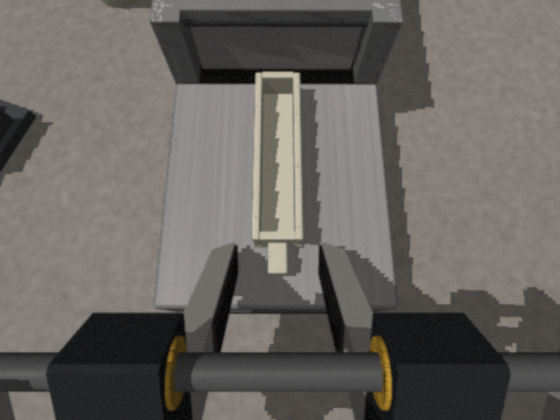

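The fingers straddle the lug at (278,258), the boat lies straight, and the flap hangs shut at (275,50). I close on the lug.

```bash
python3 -m inch '[0,0,0,0,0,0,0, 0,0,0,0,0,0,0, 0,0,0,0,0,0,0, 0,0,0,0,0,0,0, 0,0,0,0,0,0,0]' 40; python3 g.py .6 .011 0 .0525
```

```text
time_s: 19.1
ee_pos: [0.4965, -0.1005, 0.0514]
eef_rot: [-2.539, -0.001, -1.435]
force: [-0.3, -1.0, -0.1]
grip_width: 0.0094
shift cm [ -0.03 -10.49   7.08] turn [-0.002  0.     0.001] in final frame [ -0.04 -10.51   7.05]
box frame now [-0.1156 -0.0004  0.0514] [-0.3 -1.  -0.1] 0.009381636810301063 19.1 [-0.44  0.23  2.18  1.    0.37  0.11]
```

```bash
python3 -m inch '[0,-0.06,-0.08,0,0,0,0, 0,-0.83,0.56,0,0,0,0, 0,-1.24,0.85,0,0,0,0, 0,-1.24,0.85,0,0,0,0, 0,-1.24,0.85,0,0,0,0, 0,-1.24,0.85,0,0,0,0, 0,-1.24,0.85,0,0,0,0, 0,0,0,0,0,0,0]'; python3 g.py .6 .011 0 .0525; python3 c.py w6 flap_edge:.06 boat_lug:.055
```

```text
time_s: 20.1
ee_pos: [0.5818, -0.0886, 0.0525]
eef_rot: [-2.539, -0.001, -1.434]
force: [2.0, 0.9, -0.7]
grip_width: 0.0091
shift cm [-0.01 -3.33  2.29] turn [-0.003  0.     0.002] in final frame [-0.01 -3.34  2.28]
box frame now [-0.0295 -0.0001  0.0525] [ 2.   0.9 -0.7] 0.009076974347685297 20.1 [-0.33  0.36  1.98  0.83  0.35  0.38]
20.1 [ 0.5818356  -0.08861131  0.05250318] [-2.53886702e+00 -7.96777121e-04 -1.43394416e+00]
boat_lug [277.6 273.3] 0.62 [ 0.5736 -0.0882  0.055 ]
```

View pics/w6.png

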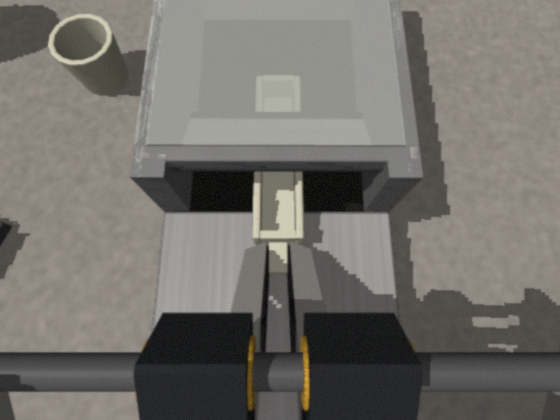

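The boat is halfway through: nose inside at (278,90), lug still held at (278,250), force only 2 N. I keep pushing.

```bash
python3 -m inch '[0,-0.83,0.56,0,0,0,0, 0,-0.83,0.56,0,0,0,0, 0,-0.83,0.56,0,0,0,0, 0,0,0,0,0,0,0]'; python3 g.py .6 .011 0 .0525; python3 -m inch '[0,-0.41,0.28,0,0,0,0, 0,-0.41,0.28,0,0,0,0, 0,0,0,0,0,0,0]'; python3 g.py .6 .011 0 .0525
```

```text
time_s: 20.75
ee_pos: [0.6113, -0.0846, 0.0527]
eef_rot: [-2.539, -0.001, -1.434]
force: [1.0, -0.1, -2.4]
grip_width: 0.0089
shift cm [-0.01 -0.87  0.63] turn [-0.002  0.     0.002] in final frame [-0.02 -0.87  0.62]
box frame now [ 0.0003 -0.0002  0.0527] [ 1.  -0.1 -2.4] 0.00893983714701033 20.75 [-0.3   0.41  1.91  0.76  0.36  0.48]
time_s: 21.12
ee_pos: [0.6208, -0.0834, 0.0529]
eef_rot: [-2.539, -0.001, -1.434]
force: [1.1, -0.2, -2.1]
grip_width: 0.0096
shift cm [-0.03 -0.07  0.1 ] turn [-0.003  0.     0.002] in final frame [-0.03 -0.07  0.1 ]
box frame now [ 0.0099 -0.0003  0.0529] [ 1.1 -0.2 -2.1] 0.009560727422283343 21.125 [-0.29  0.43  1.88  0.73  0.36  0.51]
```

```bash
python3 -m inch '[0,-0.25,0.17,0,0,0,0, 0,-0.16,0.11,0,0,0,0, 0,0,0,0,0,0,0]'; python3 g.py .6 .011 0 .0525;  python3 -m inch '[0,0,0,0,0,0,0.28, 0,0,0,0,0,0,0.28, 0,0,0,0,0,0,0.28, 0,0,0,0,0,0,0.28]'; python3 c.py w7 boat_lug:.04
```

```text
time_s: 21.5
ee_pos: [0.6255, -0.0828, 0.0529]
eef_rot: [-2.539, -0.001, -1.434]
force: [0.2, -0.7, -1.6]
grip_width: 0.0094
shift cm [-0.03  0.32 -0.18] turn [-0.002  0.     0.001] in final frame [-0.03  0.32 -0.17]
box frame now [ 0.0146 -0.0003  0.0529] [ 0.2 -0.7 -1.6] 0.009415174130675628 21.5 [-0.29  0.43  1.87  0.72  0.36  0.52]
time_s: 22.0
ee_pos: [0.6255, -0.0828, 0.053]
eef_rot: [-2.539, -0.001, -1.435]
force: [-1.5, 0.2, -0.2]
grip_width: 0.0264
22.0 [ 0.62547231 -0.0828131   0.05295083] [-2.53913277e+00 -7.16349165e-04 -1.43451594e+00]
boat_lug [276.2 291.7] 0.71 [ 0.6092 -0.0827  0.04  ]
```

View pics/w7.png

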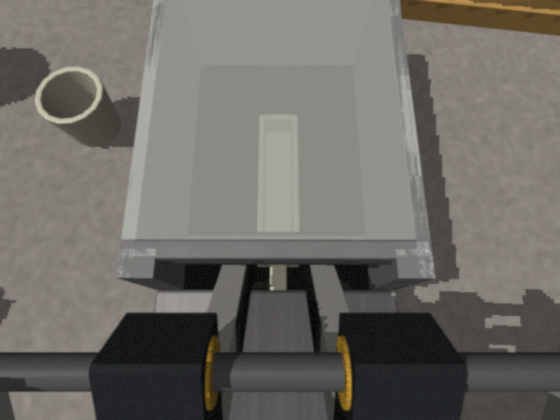

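The boat has been let go and is nose-down inside, with its lug near the shelf edge at (277,280), possibly caught. I back out, close the fingers and look.

```bash
python3 -m inch '[0,1.24,-0.85,0,0,0,0.28, 0,1.65,-1.13,0,0,0,0.28, 0,1.24,-0.85,0,0,0,0, 0,0,0,0,0,0,0, 0,0,0,0,0,0,0, 0,0,0,0,0,0,0]' 20; python3 c.py w8 boat_lug:.045 flap_edge:.04; python3 g.py .6 0 0 .053
```

```text
time_s: 22.85
ee_pos: [0.5764, -0.0896, 0.0529]
eef_rot: [-2.539, -0.001, -1.434]
force: [0.1, 0.5, 0.4]
grip_width: 0.0003
22.85 [ 0.57635889 -0.08956392  0.05287346] [-2.53895443e+00 -8.52222841e-04 -1.43433116e+00]
boat_lug [278.4 211. ] 0.57 [ 0.6047 -0.0846  0.045 ]
boat_lug [276.2 222.7] 0.55 [ 0.5977 -0.0843  0.045 ]
flap_edge [280.3 185.3] 0.76 [ 0.6225 -0.0834  0.04  ]
shift cm [-0.02 -2.92  1.98] turn [-0.002  0.     0.002] in final frame [-0.02 -2.93  1.97]
box frame now [-0.0353 -0.0002  0.0527] [-0.8 -0.9  0.3] 0.00043726048538948053 23.0 [-0.34  0.35  2.    0.84  0.35  0.36]
```

View pics/w8.png

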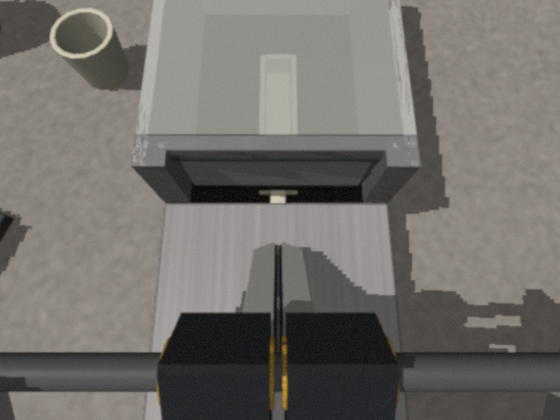

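The lug (278,198) is still at the shelf edge and holds the flap slightly off shut. I push it past with the closed fingers.

```bash
python3 -m inch '[0,-0.74,0.69,0,0,0,0, 0,-0.83,0.56,0,0,0,0, 0,-0.83,0.56,0,0,0,0, 0,-0.83,0.56,0,0,0,0, 0,-0.66,0.45,0,0,0,0, 0,0,0,0,0,0,0]'; python3 g.py .6 .012 0 .051; python3 -m inch '[0,0,0.5,0,0,0,0, 0,0,0.5,0,0,0,0, 0,0,0.5,0,0,0,0, 0,0,0.5,0,0,0,0, 0,0,0,0,0,0,0]'; python3 g.py .6 .012 0 .051
```

```text
time_s: 23.75
ee_pos: [0.6237, -0.0829, 0.0514]
eef_rot: [-2.539, -0.001, -1.434]
force: [-0.1, -0.4, -0.6]
grip_width: 0.0007
shift cm [-0.01  0.09 -0.01] turn [-0.002  0.     0.002] in final frame [-0.01  0.09 -0.01]
box frame now [ 0.0128 -0.0001  0.0514] [-0.1 -0.4 -0.6] 0.0007186777648804606 23.75 [-0.29  0.43  1.88  0.73  0.36  0.51]
time_s: 24.38
ee_pos: [0.6346, -0.0815, 0.0345]
eef_rot: [-2.54, -0.0, -1.434]
force: [0.4, 0.4, -0.8]
grip_width: 0.0008
shift cm [-0.02  0.04 -2.02] turn [-0.002  0.     0.001] in final frame [-0.02  0.04 -2.02]
box frame now [ 0.0238 -0.0002  0.0345] [ 0.4  0.4 -0.8] 0.0007672537473811544 24.375 [-0.28  0.48  1.85  0.77  0.34  0.48]
```

Now back out along the finger axis and check.

```bash
python3 -m inch '[0,0,-1,0,0,0,0, 0,0,-1.2,0,0,0,0, 0,1.24,-0.85,0,0,0,0, 0,2,-1.4,0,0,0,0, 0,2,-1.4,0,0,0,0, 0,2,-1.4,0,0,0,0, 0,0,0,0,0,0,0, 0,0,0,0,0,0,0]'; python3 g.py .6 0 0 .053; python3 c.py w9 boat_lug:.02 boat_nose:.02 flap_edge:.04 boat:.01
python3 - <<'E'
from h import *
im,d=ctrl.camera("scene");cv2.imwrite("pics/s9.png",im[:,:,::-1])
a=cv2.imread("pics/w9.png")[40:340];b=cv2.resize(im[200:350,200:380,::-1],None,fx=2,fy=2,interpolation=2)
cv2.imwrite("pics/c9.png",np.hstack([a[:,140:560],b]))
E
```

```text
time_s: 25.38
ee_pos: [0.5357, -0.0955, 0.0548]
eef_rot: [-2.538, -0.001, -1.435]
force: [0.5, -0.3, -0.1]
grip_width: 0.0008
shift cm [-0.07 -6.16  4.46] turn [-0.004 -0.001  0.002] in final frame [-0.07 -6.18  4.44]
box frame now [-0.076  -0.0007  0.0548] [ 0.5 -0.3 -0.1] 0.0008144254146986388 25.375 [-0.39  0.28  2.09  0.92  0.36  0.24]
25.375 [ 0.53574527 -0.09546336  0.05478164] [-2.53773917e+00 -1.47363958e-03 -1.43474479e+00]
flap_edge [275.9 124.2] 0.83 [ 0.624  -0.0808  0.04  ]
```

View pics/c9.png

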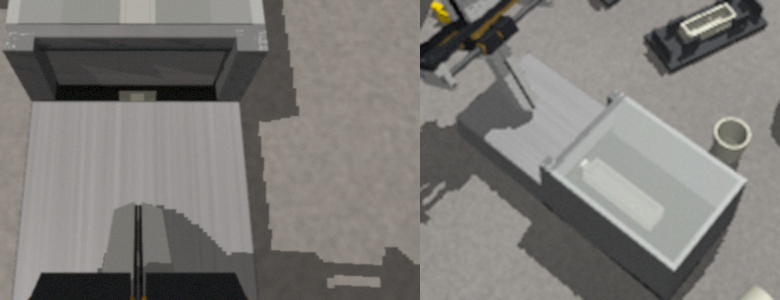

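The lug is past the edge. What shows at (138,97) in the left half is white ceramic below shelf level, between shelf and flap; the scene view shows the whole boat inside. I check flap angle and boat height by depth.

```bash
cat > f.py <<'E'
from h import *
Z=np.load("w9.npz");o=dict(ee_pos=Z["pos"],eef_rot=Z["rot"]);P=cloud("wrist",Z["d"],o)-[.611,-.0845,0];a=.135
B=np.stack([P[...,0]*np.cos(a)+P[...,1]*np.sin(a),-P[...,0]*np.sin(a)+P[...,1]*np.cos(a),P[...,2]],-1)
for c in (225,278,330):
  print(c)
  for r in range(76,146,4): print(r,np.round(B[r,c]*1000).astype(int),Z["im"][r,c])
E
python3 f.py
```

```text
225
76 [ 8 27 96] [115 115 113]
80 [ 8 27 92] [53 52 52]
84 [ 8 28 89] [58 54 53]
88 [ 6 28 89] [46 47 47]
92 [10 29 80] [60 60 57]
96 [ 9 30 76] [63 60 61]
100 [ 9 30 73] [62 62 60]
104 [ 9 31 69] [65 63 60]
108 [ 9 31 65] [67 66 68]
112 [ 9 32 61] [63 60 61]
116 [10 32 56] [66 62 63]
120 [ 9 33 53] [61 60 59]
124 [ 9 33 48] [44 46 42]
128 [ 9 34 43] [ 9  6 10]
132 [25 39  9] [21 18 19]
136 [22 39  9] [12 11 15]
140 [19 39  9] [51 51 48]
144 [-4 33 47] [159 155 151]
278
76 [ 8  1 96] [111 110 107]
80 [ 7  1 93] [61 61 60]
84 [ 7  1 90] [59 57 60]
88 [ 7  1 87] [38 42 42]
92 [ 9  1 80] [60 60 58]
96 [10  1 76] [62 61 63]
100 [ 9  1 74] [63 63 61]
104 [ 9  1 69] [64 61 63]
108 [ 9  1 65] [62 60 60]
112 [ 9  1 61] [64 64 64]
116 [10  1 56] [76 76 75]
120 [10  1 51] [72 72 68]
124 [ 9  1 47] [58 58 57]
128 [ 8  1 45] [20 17 19]
132 [18  1 23] [86 83 76]
136 [14  1 23] [115 113  99]
140 [11  1 22] [113 111 100]
144 [-4  1 46] [155 150 148]
330
76 [  8 -25  96] [114 112 111]
80 [  7 -25  94] [59 56 56]
84 [  6 -26  91] [46 50 48]
88 [  7 -26  87] [43 44 49]
92 [  9 -27  80] [60 60 55]
96 [  9 -28  77] [63 60 62]
100 [  9 -28  73] [64 62 63]
104 [  9 -29  69] [64 61 60]
108 [  9 -29  66] [63 63 62]
112 [ 10 -30  60] [67 68 66]
116 [  9 -31  56] [74 72 71]
120 [  9 -31  52] [74 73 72]
124 [ 10 -32  47] [60 59 58]
128 [  9 -32  44] [ 6 19 13]
132 [ 25 -38   9] [16 24 19]
136 [ 22 -37   9] [17 17 13]
140 [ 18 -37  10] [37 37 36]
144 [ -5 -31  47] [156 152 151]
```

The flap is vertical: its face is at x = 9–10 mm all the way down. The lug top is at z = 22–23 mm, which means the boat lies flat on the 8 mm floor. I clear the arm, take a last look and hand in.

```bash
python3 -m inch '[0,0,-4,0,0,0,0, 0,0,-5,0,0,0,0, 0,0,-3,0,0,0,0, 0,0,0,0,0,0,0, 0,0,0,0,0,0,0]'
python3 - <<'E'
from h import *
im,d=ctrl.camera("top");a=cv2.imread("pics/top0.png")
D=cv2.absdiff(a,np.ascontiguousarray(im[:,:,::-1])).max(2)>60
n,l,s,c=cv2.connectedComponentsWithStats(D.astype(np.uint8));print([x.tolist() for x in s[1:] if x[4]>8])
cv2.imwrite("pics/top9.png",cv2.resize(im[90:340,80:400,::-1],None,fx=2,fy=2))
E
```

```text
time_s: 26.3
ee_pos: [0.4677, -0.1043, 0.152]
eef_rot: [-2.54, -0.0, -1.434]
force: [-0.1, -0.4, -0.4]
grip_width: 0.0005
[[298, 169, 4, 3, 12], [285, 208, 113, 76, 3867], [188, 232, 39, 10, 347], [323, 239, 224, 181, 20293], [345, 264, 13, 16, 119], [268, 287, 25, 14, 146], [337, 290, 73, 62, 2760], [223, 308, 33, 32, 408], [160, 333, 92, 87, 4654], [241, 350, 7, 10, 38], [251, 354, 6, 10, 38], [356, 355, 8, 7, 41], [251, 374, 6, 12, 33], [324, 377, 4, 7, 16], [315, 391, 11, 27, 105]]
```

View pics/top9.png

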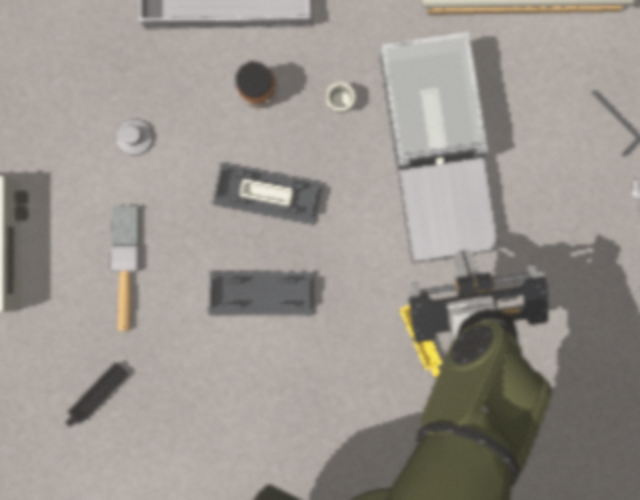

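The boat is in the box at (432,118), its cradle (262,292) is empty, and the other things are where they were. I hand in.

```bash
python3 -c "
from station import ctrl
print(ctrl.hand_in())"
```

```text
the job is handed in; nothing more can be done
None
```

The long boat is inside the returns box with the flap shut behind it, and I handed the job in at about 26 s of the 51 s allowed. I lifted the boat from its cradle and laid it on the shelf, lug outwards, and let go with the flap shut. Then I took it again by its lug and pushed it plain end first through the flap. When I let go, the lug caught on the shelf's edge, so I pushed it past with the closed fingers.

**Last checks:**
- **Flap:** depth readings show it hanging vertical.
- **Boat:** the top of its lug is at about 22 mm, which means it lies flat on the 8 mm floor.
- **Arm:** it was clear of everything.
- **Bystanders:** comparing the top view before and after, everything not hidden by the arm or its shadow was where it started. The yellow look-alike was partly hidden by the arm. The wrench was not in the last picture I looked at.

**What went wrong on the way:** the first tilted approach to the lug ran into the last joint's limit at -2.55 rad and drifted about 17 mm sideways, without touching anything. I backed off and used the half-turned grasp instead.

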